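# Reload and pre-wet the sintered-disc magazine at the filtration bench

## Task

Lift the blue dust cover off the spring magazine and set it down on the bench, knob up, then press every brass-coloured sintered filter disc lying on the bench down into the magazine, one on top of another, until each stays caught under the two orange pawls. Only when all discs are loaded, press the red cap of the spray bottle fully down and let it come back up, and then put the cover back squarely on the magazine mouth. Leave the beaker, the dish and the amber jar where they are.

Things in the scene. Friction and masses are not known exactly. Their poses are not given: they have to be found in the camera images.
- magazine: Fixed upright spring magazine on a grey 120 x 110 x 8 mm foot; origin under the foot on the vertical bore axis. Four posts guide 44 mm discs (bore 45.5 mm). Open slots 31 mm wide on its own +x and -x sides, from mouth to foot: fingers holding a disc across x can go down with it. Orange pawls on +y and -y; blue housings behind them 36 to 44 mm from the axis, 100 mm high.
- mouth (a point): Centre of the magazine's mouth, on the bore axis at the top of the posts, 102 mm above the bench. The mouth is flared over its top 8 mm, from 45.5 to about 53 mm wide.
- pawl_line (a point): Point on the bore axis level with the undersides of the two sprung pawls, 80 mm above the bench. Their ramps rise 12 mm above it; tips overhang a disc by 3.5 mm. A disc rests on the ramps, underside about 8 mm above this point, until pressed through (8 to 20 N). Push its top 3 mm or more below this point: the pawls snap over it and hold its top here. The next disc pushes it further down.
- follower (a joint): White spring follower in the magazine, m pressed down: 0 when empty (its top then at 80 mm above the magazine's origin), about 0.010 per disc caught, end stop at 0.064. Spring about 4 N at 0, plus 60 N/m.
- cover_knob (a point): Centre of the white upright knob (20 mm diameter, 28 mm tall) of the blue cover; z up. Flange 72 mm diameter, 5 mm thick, its top 14 mm below the point; tapered plug 5 mm deep below the flange (45 to 39 mm); 80 g. Point 121 mm above the bench when seated on the mouth, 24 mm when standing on the bench. Free bench for it: 125 mm along the magazine's +x and 40 mm along its +y.
- cap_top (a point): Red round push cap, 30 mm diameter, on the white pump-spray bottle (58 mm diameter, bolted on a 90 x 80 mm foot that stands on the bench) with its nozzle towards the magazine. The point is the centre of the cap's top, 155 mm above the bench when up.
- cap (a joint): Travel of the red cap, m pressed down: 0 up, 0.008 at the end stop. Its spring takes about 2.4 N to start and 7 N fully down, and brings it back up.
- disc1_center (a point): Loose brass-coloured sintered filter disc, 44 mm diameter, 10 mm thick, 40 to 85 g, lying flat on the bench (may be absent: None). The point is its centre; z along its axis.
- disc2_center (a point): Loose brass-coloured sintered filter disc, 44 mm diameter, 10 mm thick, 40 to 85 g, lying flat on the bench (may be absent: None). The point is its centre; z along its axis.
- disc3_center (a point): Loose brass-coloured sintered filter disc, 44 mm diameter, 10 mm thick, 40 to 85 g, lying flat on the bench (may be absent: None). The point is its centre; z along its axis.
- disc4_center (a point): Loose brass-coloured sintered filter disc, 44 mm diameter, 10 mm thick, 40 to 85 g, lying flat on the bench (may be absent: None). The point is its centre; z along its axis.
- disc5_center (a point): Loose brass-coloured sintered filter disc, 44 mm diameter, 10 mm thick, 40 to 85 g, lying flat on the bench (may be absent: None). The point is its centre; z along its axis.
- beaker: Bystander: glass beaker, 70 mm diameter, 90 mm tall; origin at the centre of its underside.
- dish: Bystander: white ceramic dish, 80 mm diameter, 35 mm tall; origin at the centre of its underside.
- vial: Bystander: small amber jar, 36 mm diameter, 50 mm tall; origin at the centre of its underside.

How it is judged:
By the outcome, as a careful person would: the job done as asked, in the order asked, and still so for the second after the job is handed in, with the robot touching nothing.
Of disc1, disc2, disc3, disc4, disc5 only 3 to 5 are there at a start; the rules pass over those that are not, and their reading is None.
At some moment in a run one of disc1, disc2, disc3, disc4, disc5 may be knocked a few centimetres aside while the robot is not near it.
It also fails if it takes over 210 s, if anything falls off the work surface, if the arm or the gripper's body presses on something with over 40 N, if the wrist force passes 120 N, or if a joint passes its speed limit or range.

## Robot

A 6-joint arm with a two-finger parallel gripper is mounted at the origin on the work surface. World frame = base frame: x ahead of the robot, y to its left, z up, the work surface at z = 0. Lengths are in mm, angles in rad, forces in N, time in s.
With the tool pointing down it reaches from about 325 to 1000 mm from the base axis. Payload 5.1 kg.
Tool frame: the origin (TCP) lies at the very end of the fingers, on their centre line; the grasp point (between the pads) lies 19 mm behind it; z points along the fingers, y is the line along which they close (so a half turn about z gives the same grasp; the last joint's range is limited). The gripper opens to 85 mm and grips with 20 to 120 N. Pads are 22 mm wide; open, the fingers measure 114 mm over their backs; the gripper's body (76 mm by 85 mm) begins 54 mm behind the grasp point. The pads swing forward as they close: fully open they stand 13 mm farther back than shut.
Start: joints at [1.21, 0.124, 1.65, -0, 1.367, -0.083], TCP at [178.278, 625.061, 231.322] pointing down, gripper open.
Joint ranges: [-2.61, 2.61], [-1.02, 2.33], [0.03, 2.71], [-1.35, 4.49], [0.32, 2.68], [-2.91, 2.91]. Speed limits (rad/s): [2.57, 2.57, 3.14, 3.14, 3.14, 3.14].

## Interface

Orientations are given as a rotation vector (axis times angle).
In Python, from station import arm gives the robot as it stands. The module is installed in compiled form; this text tells all that it offers. Calls block until the motion is done:
- arm.movep(position, orientation): joint-space move of the TCP to a pose.
- arm.move_l(position, frame=None, max_speed=150, force_limit=None): straight line of the TCP; frame=None keeps the orientation; max_speed is the mean speed in mm/s. With force_limit (N) it stops when the force on the tool has changed by that much, and returns True; else False.
- arm.move_joints(angles): joint-space move.
- arm.command_gripper(opening, f_grip=None): finger opening in mm; f_grip is the grip in N (None keeps the last); returns when the fingers have stopped.
- arm.dwell(seconds).
- arm.solve_ik(position, orientation): joint angles nearest the present ones, or None.
- arm.read_state(): the state.
- arm.get_image(name): name is "side" or "top"; returns the picture (420x560x3 uint8, blue, green, red); there is no depth.
- arm.camera_info(name): a dict with "vfov" (degrees; the focal length in pixels is half the picture's height over the tangent of half this angle, whatever the lens; pixels are square), "cx", "cy" (the principal point, pixels), "k1" (the pictures are not rectified: a ray, as slopes to the right and down, at radius r is drawn at 1 + k1 r^2 times it, then the intrinsics apply), "eye" and "orientation" of the camera in the world. Camera axes: x right, y down, z forward; pixel columns grow to the right and rows downward; lengths in mm; the calibration is good to about 2 mm. A picture is of the moment at which its call begins. camera_info takes no time and is no camera call.
A pose or a line that the arm cannot do raises arm.MotionError and nothing moves.
- arm.hand_in(): hands the job in; it is judged then, once.
The state is a dict: "clock": time; "q": joint angles; "joint_vel": joint speeds; "joint_efforts": joint torques, N m; "tcp_pos": TCP position; "tool_rot": TCP orientation; "force": force on the tool from outside, world axes, zero at the start; "torque": the same for the moment, N m; "gripper_width": finger opening in mm; "grasp_force": force on a finger pad.
Only numpy, scipy, OpenCV 4.12 (cv2) and the standard library are available. Lean on these libraries where they do the work, as an engineer would, in place of code of your own. Each camera call takes 0.05 s, during which the arm holds its last target. There are 200 camera calls.

## Working session

There is one attempt and no reset: what is moved stays moved. The work goes in short steps, each a Python script; the robot and the scene stay as the last script left them, time stands still between calls to the robot, and variables do not carry over. Pictures are saved under pics/ and viewed, at most 14 in all, crops included, and the job is handed in when it is done.

```bash
mkdir -p pics; ls; python3 - <<'E'
from station import arm
import cv2
for n in ("side","top"):
    cv2.imwrite(f"pics/{n}0.png",arm.get_image(n)); print(n,arm.camera_info(n))
s=arm.read_state(); print(s)
E
```

```text
pics
side {'vfov': 56.47130095119634, 'cx': 271.9410098563852, 'cy': 209.97175370782676, 'k1': 0.03903495470754128, 'eye': array([ 357.74150755, -659.62394142,  624.4905396 ]), 'orientation': array([-2.13495919,  0.36504455, -0.16150405])}
top {'vfov': 55.97230580949241, 'cx': 279.8736471951011, 'cy': 215.2104242766716, 'k1': -0.04862970324496823, 'eye': array([ 493.14062326,   47.57524295, 1015.45691925]), 'orientation': array([-2.19884163,  2.1400968 , -0.12948664])}
{'clock': 0.1, 'q': array([ 1.21039714e+00,  1.24462418e-01,  1.65154733e+00,  6.76680903e-06,
        1.36751646e+00, -8.26026295e-02]), 'joint_vel': array([-0.00023829, -0.00317098, -0.00213356, -0.00102183,  0.00097479,
        0.00040897]), 'joint_efforts': array([ 7.03817864e-05, -4.24928069e+01, -3.66655397e+01, -8.58030489e-05,
        3.88714339e-03, -2.26599497e-05]), 'tcp_pos': array([178.08401439, 624.54674114, 230.15552078]), 'tool_rot': array([-4.34902290e-01, -3.11090761e+00,  2.96032195e-03]), 'force': array([ 0.58712745,  0.09416123, -0.0310019 ]), 'torque': array([0.05405511, 0.02706041, 0.01342465]), 'grasp_force': 0.0, 'gripper_width': 85.7119098259592}
```

View pics/top0.png

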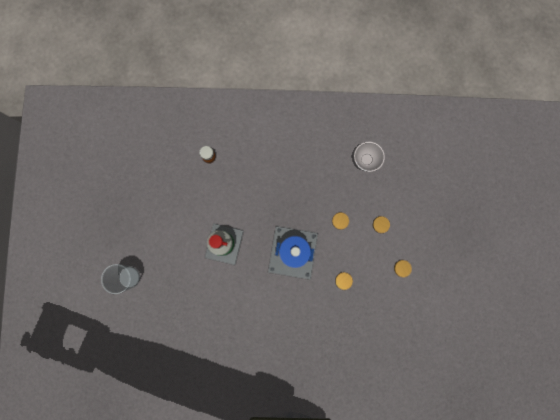

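View pics/side0.png

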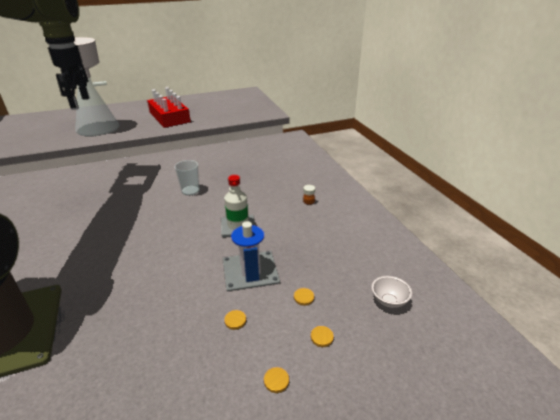

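Four discs are visible in the top view, near (341,221), (382,225), (344,281) and (403,269). The covered magazine is at (294,252) and the bottle cap at (216,242). The bystanders are well clear. Next I write the helpers and zoom in on the magazine for its yaw.

```bash
cat > h.py <<'E'
import numpy as np, cv2
from scipy.spatial.transform import Rotation as R
from station import arm
def cam(n):
    c=arm.camera_info(n); f=210/np.tan(np.radians(c['vfov']/2))
    K=np.array([[f,0,c['cx']],[0,f,c['cy']],[0,0,1]]); return K,np.array([c['k1'],0,0,0.]),np.array(c['eye']),R.from_rotvec(c['orientation']).as_matrix()
def world(n,px,z):
    K,d,e,M=cam(n); u=cv2.undistortPoints(np.array(px,float).reshape(-1,1,2),K,d).reshape(-1,2)
    r=np.c_[u,np.ones(len(u))]@M.T; return e+r*((z-e[2])/r[:,2])[:,None]
def proj(n,P):
    K,d,e,M=cam(n); rv=cv2.Rodrigues(M.T)[0]
    return cv2.projectPoints(np.array(P,float).reshape(-1,1,3),rv,-M.T@e,K,d)[0].reshape(-1,2)
def blobs(img,lo,hi,amin=15):
    m=cv2.inRange(cv2.cvtColor(img,cv2.COLOR_BGR2HSV),lo,hi)
    n,_,s,c=cv2.connectedComponentsWithStats(m)
    return [(c[i],s[i,4]) for i in range(1,n) if s[i,4]>=amin]
def discs(n,img=None):
    img=arm.get_image(n) if img is None else img
    b=blobs(img,(12,170,120),(28,255,255),80)
    return [(world(n,c,7)[0][:2],a) for c,a in b]
E
python3 - <<'E'
from h import *
T=cv2.imread('pics/top0.png');S=cv2.imread('pics/side0.png')
np.set_printoptions(precision=1,suppress=True)
for n,i in(('top',T),('side',S)):
    print(n,[(c.round(1),a) for c,a in discs(n,i)])
    print('blue',[(c,a) for c,a in blobs(i,(105,150,60),(130,255,255))])
    print('red',[(c,a,world(n,c,153)[0]) for c,a in blobs(i,(0,180,100),(8,255,255))+blobs(i,(172,180,100),(180,255,255))])
a=cv2.resize(T[205:295,190:330],None,fx=5,fy=5,interpolation=cv2.INTER_CUBIC)
b=cv2.resize(S[160:300,205:295],None,fx=4,fy=4,interpolation=cv2.INTER_CUBIC)
cv2.imwrite('pics/a.png',cv2.convertScaleAbs(a,alpha=1.7));cv2.imwrite('pics/b.png',cv2.convertScaleAbs(b,alpha=1.3))
E
```

```text
top []
blue [(array([294.5, 251.2]), np.int32(689))]
red [(array([216.3, 241.3]), np.int32(121), array([527.1, 177.5, 153. ]))]
side [(array([ 596.2, -117.6]), np.int32(235)), (array([ 443.3, -127.9]), np.int32(282)), (array([ 589.1, -223.5]), np.int32(333)), (array([ 478. , -279.1]), np.int32(454))]
blue [(array([247.3, 236.6]), np.int32(422)), (array([251.2, 264.6]), np.int32(338))]
red [(array([163.5, 109.2]), np.int32(346), array([417.2, 755.8, 153. ])), (array([233.1, 179.5]), np.int32(82), array([525.6, 171.5, 153. ]))]
```

View pics/a.png

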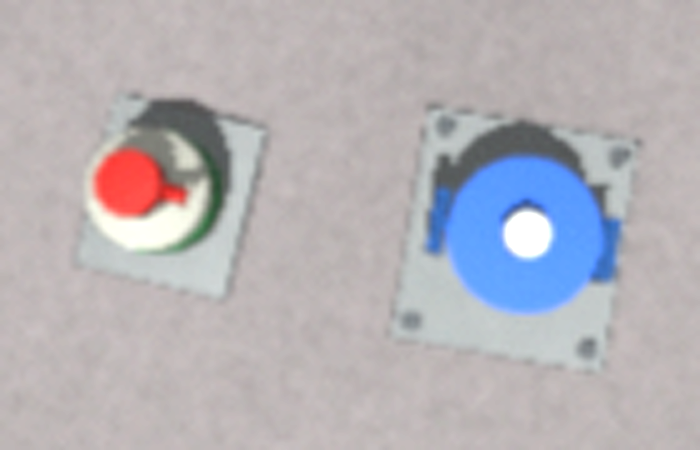

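View pics/b.png

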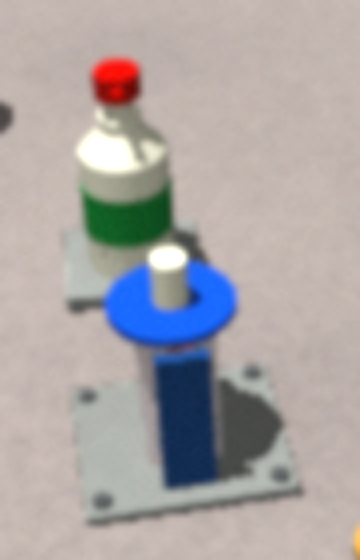

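The foot screws show clearly in both crops: top at (446,125), (620,156), (588,347) and (411,320); side at (87,396), (252,372), (280,474) and (102,500). The knob top is at (528,233) in the top crop and (168,252) in the side crop. The cap is at (127,182) and (117,68).

```bash
python3 - <<'E'
from h import *
np.set_printoptions(precision=1,suppress=True)
t=lambda p:(np.array(p,float)+.5)/5-.5+[190,205]
s=lambda p:(np.array(p,float)+.5)/4-.5+[205,160]
for n,f,q,k,c in(('top',t,[(446,125),(620,156),(588,347),(411,320)],(528,233),(127,182)),('side',s,[(87,396),(252,372),(280,474),(102,500)],(168,252),(117,68))):
    w=world(n,f(q),8)[:,:2]; print(n,w.tolist(),'c',w.mean(0))
    # edges along long dir
    for i,j in((0,3),(1,2),(0,1),(3,2)):
        d=w[i]-w[j]; print(np.degrees(np.arctan2(d[1],d[0])),np.hypot(*d))
    print('knob',world(n,f([k]),135),'cap',world(n,f([c]),155))
T=cv2.imread('pics/top0.png'); hsv=cv2.cvtColor(T,cv2.COLOR_BGR2HSV)
print(hsv[[221,225,281,269],[341,382,344,403]])
b=blobs(T,(10,120,80),(28,255,255),60); print([(c,a,world('top',c,8)[0]) for c,a in b])
E
```

```text
top [[566.9594088920906, 40.962985518782716], [553.5080677638051, -48.306899177550655], [456.4092035325817, -33.838893255095094], [467.65143614688066, 56.01741271615771]] c [511.1   3.7]
-8.620027422991344 100.44256681807975
-8.474881248575795 98.17083390888438
81.43103718849437 90.27763228976578
82.86858343076128 90.55685240197678
knob [[510.6   4.1 135. ]] cap [[527.5 179.9 155. ]]
side [[468.68225894587374, 56.48769475010715], [568.3349873978655, 43.14514205244279], [555.6014175940525, -46.211920921176215], [456.6782735328982, -31.607267542330078]] c [512.3   5.5]
82.240557687402 88.90904367442532
81.88983381663415 90.25978342107791
172.3739937690919 100.5419812835233
171.60172637748 99.99542155148968
knob [[513.6   8.7 135. ]] cap [[530.2 181.3 155. ]]
[[ 19 156 180]
 [ 19 155 173]
 [ 19 154 199]
 [ 19 154 175]]
[(array([340.2, 220.5]), np.int32(213), array([ 594.7, -116.2,    8. ])), (array([381. , 224.2]), np.int32(214), array([ 587.8, -221.6,    8. ])), (array([402.5, 268.1]), np.int32(219), array([ 476.9, -276.9,    8. ])), (array([343.6, 280.7]), np.int32(223), array([ 441.9, -126.5,    8. ]))]
```

```bash
cat >> h.py <<'E'
np.set_printoptions(precision=1,suppress=True)
YAW=np.radians(-8.2); MX=np.array([np.cos(YAW),np.sin(YAW)]); MY=np.array([-MX[1],MX[0]])
MAG=np.array([511.5,5.])
def ori(s=1):
    y=np.r_[s*MX,0]; z=np.array([0,0,-1.]); return R.from_matrix(np.c_[np.cross(y,z),y,z]).as_rotvec()
SG=1
def P(xy,z): return [float(xy[0]),float(xy[1]),float(z)]
def go(xy,z): arm.movep(P(xy,z),ori(SG))
def lin(xy,z,v=100,f=None): return arm.move_l(P(xy,z),max_speed=v,force_limit=f)
def st(t=''):
    s=arm.read_state(); print(t,'t',round(s['clock'],1),'tcp',s['tcp_pos'],'F',s['force'],'w',round(s['gripper_width'],1),'gf',round(s['grasp_force'],1))
E
python3 - <<'E'
from h import *
for s in(1,-1): print(s,arm.solve_ik(P(MAG,200),ori(s)),arm.solve_ik([478,-278,10],ori(s)))
E
```

```text
1 [-0.1 -0.2  2.  -0.   1.3  0. ] [-0.6  0.2  2.  -0.   1.  -0.5]
-1 None [-0.6  0.2  2.  -0.   1.   2.7]
```

```bash
python3 - <<'E'
from h import *
go(MAG,235); arm.command_gripper(45)
K=np.array([512.,6.])
print(lin(K,111,80,8)); st('down')
arm.command_gripper(10,40); st('grip')
arm.move_l(P(K,180),max_speed=80); st('up')
cv2.imwrite('pics/c.png',np.vstack([arm.get_image('side')[120:330,60:460],arm.get_image('top')[150:330,150:550]]))
E
```

```text
False
down t 4.8 tcp [512.4   6.  111.6] F [ 0.4  0.2 -0.3] w 45.0 gf 0.0
grip t 5.1 tcp [512.2   6.  111.5] F [-0.7 -0.4  2.6] w 18.6 gf 39.0
up t 6.1 tcp [511.5   6.  179.3] F [ 0.6 -0.4 -1.5] w 18.4 gf 39.0
```

View pics/c.png

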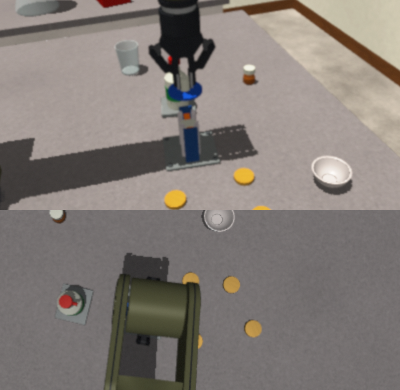

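The cover is in the gripper, lifted clear of the magazine, and the orange pawl is visible below it. I'll set it down at about (641,28).

```bash
python3 - <<'E'
from h import *
D=MAG+125*MX+40*MY; print(D)
lin(D,180,150); lin(D,35,100); print(lin(D,12.5,20,5)); st('set')
arm.command_gripper(45); st('rel')
lin(D,150); go(MAG-90*MX-60*MY,230); st()
for n in('top','side'): cv2.imwrite(f'pics/d_{n}.png',arm.get_image(n))
T=cv2.imread('pics/d_top.png');S=cv2.imread('pics/d_side.png')
cv2.imwrite('pics/d.png',np.hstack([cv2.resize(T[150:300,240:440],None,fx=2,fy=2),cv2.resize(S[180:330,180:380],None,fx=2,fy=2)]))
E
sed -i 's/(12,170,120),(28,255,255),80/(10,120,80),(28,255,255),60/' h.py
```

```text
[640.9  26.8]
True
set t 9.8 tcp [640.7  26.8  14.7] F [-0.7 -0.4  3.7] w 19.0 gf 39.4
rel t 10.2 tcp [639.2  26.8  13. ] F [0.4 0.1 1.1] w 45.0 gf 0.0
 t 12.7 tcp [414.4 -41.5 230. ] F [ 0.6 -0.4 -1.4] w 44.9 gf 0.0
```

View pics/d.png

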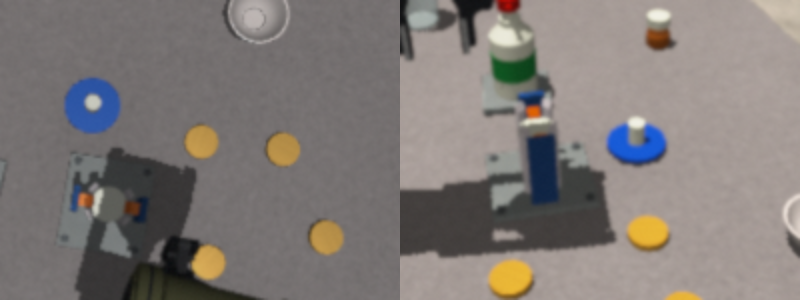

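The cover stands knob up and the mouth is open, with the follower and both pawls visible. Next is a quick fingertip-height test on the bench, then the first disc.

```bash
python3 - <<'E'
from h import *
print('follower', world('top',[(295.0,251.2)],80), MAG)
A=np.array([540,-120.])
go(A,120); arm.command_gripper(46,60); lin(A,12,100); print(lin(A,-9,15,4)); st('touch46')
lin(A,20)
E
```

```text
follower [[511.7   1.8  80. ]] [511.5   5. ]
True
touch46 t 15.9 tcp [ 539.8 -120.    -2.3] F [-0.5 -0.2  4.2] w 45.8 gf 2.3
```

```bash
cat >> h.py <<'E'
MAG=np.array([511.6,4.5]); PARK=np.array([380.,130.])
def pick(xy):
    go(xy,110); arm.command_gripper(66,80); lin(xy,0.5,90,15); arm.command_gripper(30,80); st('picked')
    lin(xy,150,150)
def see():
    T=discs('top'); S=discs('side'); print('top',[(p,a) for p,a in T]); print('side',[(p,a) for p,a in S])
    return T,S
def insert():
    lin(MAG,140,200); lin(MAG,106,60); st('above')
    r=lin(MAG,91,30,12); st(f'mouth {r}')
    return r
def press(z=65):
    r=lin(MAG,z,25,60); st(f'press {r}'); arm.dwell(.2)
    arm.command_gripper(62); st('open'); lin(MAG,150,100)
E
python3 - <<'E'
from h import *
pick((595.5,-117)); insert()
E
```

```text
picked t 18.9 tcp [ 596.5 -117.3    2. ] F [-1.6  0.5  6.2] w 39.7 gf 79.9
above t 21.6 tcp [511.7   4.5 106. ] F [-0.2  0.5 -1.7] w 40.3 gf 80.6
mouth False t 22.3 tcp [511.7   4.1  90.9] F [ 2.3 -3.4 -1.4] w 39.9 gf 80.7
```

```bash
python3 - <<'E'
from h import *
press(); go(PARK,240); see()
T=arm.get_image('top');S=arm.get_image('side')
cv2.imwrite('pics/e.png',np.hstack([cv2.resize(T[215:295,250:340],None,fx=4,fy=4),cv2.resize(S[210:290,205:295],None,fx=4,fy=4)]))
E
```

```text
press False t 23.4 tcp [512.6   4.4  65.9] F [ 1.1 -3.6  5. ] w 39.8 gf 81.3
open t 24.0 tcp [510.5   5.   64. ] F [-0.  -0.3 -0.7] w 61.7 gf 0.0
top [(array([ 587.7, -221.8]), np.int32(214)), (array([512.1,   0.8]), np.int32(335)), (array([ 476.9, -277.3]), np.int32(219)), (array([ 442. , -126.7]), np.int32(222))]
side [(array([1163.9,   68.9]), np.int32(2763)), (array([758.5, 238.6]), np.int32(77)), (array([535.7, 105.3]), np.int32(132)), (array([ 443.3, -128.3]), np.int32(332)), (array([ 589.2, -223.7]), np.int32(387)), (array([ 478. , -279.2]), np.int32(515))]
```

View pics/e.png

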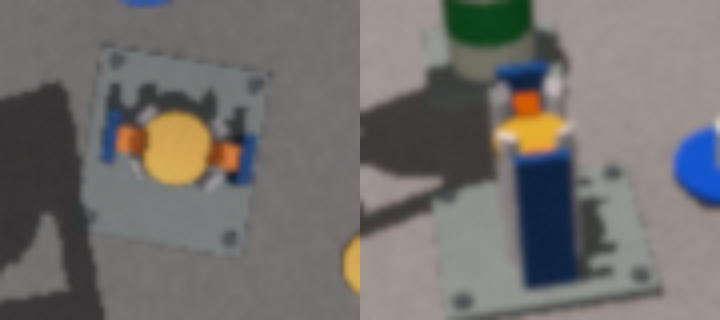

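The disc is in the bore. Its outline is cut by the pawl tips (70 px wide against 77 px tall), so it looks caught. I'll check its height in the side view, then take the next disc.

```bash
python3 - <<'E'
from h import *
print(proj('side',[[511.6,4.5,80],[511.6,4.5,98]]),'seen 248.3,242.5')
pick((588.5,-222.7)); insert(); press(); go(PARK,240); see()
T=arm.get_image('top');S=arm.get_image('side')
cv2.imwrite('pics/f.png',np.hstack([cv2.resize(T[215:295,250:340],None,fx=4,fy=4),cv2.resize(S[210:290,205:295],None,fx=4,fy=4)]))
E
```

```text
[[247.8 244. ]
 [247.3 237.6]] seen 248.3,242.5
picked t 29.6 tcp [ 589.4 -223.1    2. ] F [-1.1  0.5  5.8] w 40.1 gf 80.0
above t 32.8 tcp [511.7   4.5 106. ] F [-0.5  0.  -0.2] w 40.0 gf 80.6
mouth False t 33.4 tcp [511.7   4.1  90.9] F [ 1.2 -3.1 -1.9] w 40.1 gf 80.7
press False t 34.6 tcp [512.5   4.5  65.6] F [ 5.1 -1.3  3.8] w 40.1 gf 81.2
open t 35.1 tcp [509.9   4.9  63.6] F [ 0.1 -0.3  0.8] w 62.0 gf 0.0
top [(array([512.1,   0.9]), np.int32(334)), (array([ 476.9, -277.2]), np.int32(220)), (array([ 442. , -126.7]), np.int32(222))]
side [(array([1163.9,   70.4]), np.int32(2784)), (array([758.6, 238.9]), np.int32(76)), (array([535.7, 105.6]), np.int32(133)), (array([ 443.3, -128.3]), np.int32(332)), (array([ 478. , -279.3]), np.int32(516))]
```

View pics/f.png

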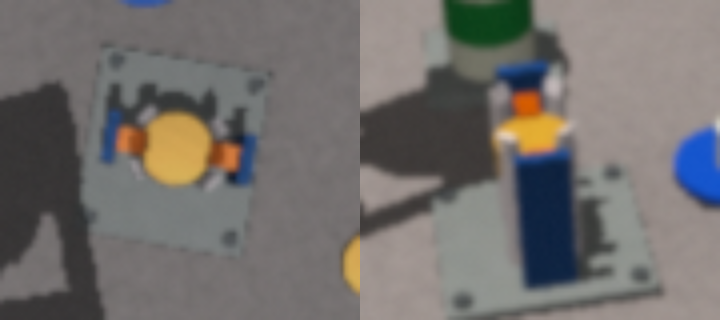

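The view is the same as after the first disc, so the second is caught at the same level. The last two discs haven't moved. I'll load both, looking again in between.

```bash
python3 - <<'E'
from h import *
pick((477.5,-278.2)); 
if insert(): raise SystemExit
press(); go(PARK,240); T,S=see()
f=lambda L:[p for p,a in L if p[1]<-60 and 100<a<1000]
a,b=f(T),f(S)
if len(a)==1 and len(b)==1 and np.hypot(*(a[0]-b[0]))<5:
    pick((a[0]+b[0])/2); insert(); press(); go(PARK,240); see()
for n in('top','side'): cv2.imwrite(f'pics/g_{n}.png',arm.get_image(n))
T=cv2.imread('pics/g_top.png');S=cv2.imread('pics/g_side.png')
cv2.imwrite('pics/g.png',np.hstack([cv2.resize(T[150:300,200:400],None,fx=2,fy=2),cv2.resize(S[160:310,180:380],None,fx=2,fy=2)]))
E
```

```text
picked t 40.7 tcp [ 478.2 -278.7    2. ] F [-0.6  0.5  6.1] w 40.1 gf 79.8
above t 44.2 tcp [511.7   4.5 106. ] F [ 0.3 -0.1 -0.7] w 40.1 gf 80.6
mouth False t 44.8 tcp [511.6   4.2  90.8] F [ 1.6 -2.3 -1.1] w 39.8 gf 80.7
press False t 46.0 tcp [512.3   4.5  65.5] F [ 4.1 -0.8  3.7] w 40.2 gf 81.1
open t 46.6 tcp [509.9   4.7  63.5] F [-0.7  0.3  0.3] w 61.7 gf 0.0
top [(array([511.9,   0.7]), np.int32(335)), (array([ 442. , -126.7]), np.int32(222))]
side [(array([1163.9,   68. ]), np.int32(2771)), (array([758.4, 238.9]), np.int32(77)), (array([535.4, 105.4]), np.int32(130)), (array([ 443.3, -128.3]), np.int32(331))]
picked t 51.6 tcp [ 443.4 -127.8    1.9] F [-2.1  1.4  6.3] w 40.0 gf 79.7
above t 54.3 tcp [511.7   4.5 106. ] F [-0.1 -0.1 -0.5] w 40.0 gf 80.6
mouth False t 55.0 tcp [511.7   4.1  90.9] F [ 2.  -3.1 -2. ] w 40.0 gf 80.7
press False t 56.2 tcp [512.6   4.4  65.9] F [ 1.9 -3.1  5.2] w 39.8 gf 81.1
open t 56.7 tcp [510.6   5.   64. ] F [ 0.7 -0.5 -0.7] w 62.1 gf 0.0
top [(array([512.1,   0.9]), np.int32(334))]
side [(array([1164. ,   69.2]), np.int32(2770)), (array([758.4, 239.1]), np.int32(76)), (array([535.6, 105.4]), np.int32(133))]
```

View pics/g.png

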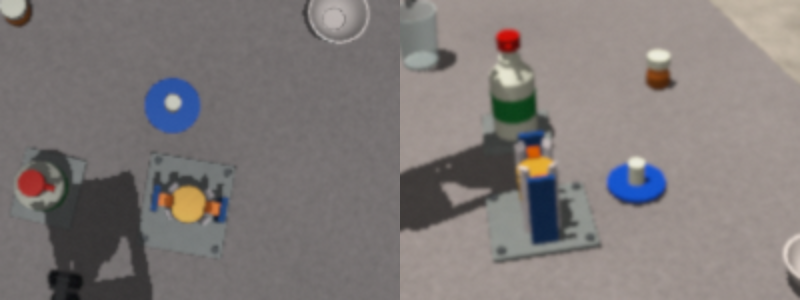

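All four discs are stacked and the bench is clear of them. Next is the cap, then I measure where the cover stands.

```bash
python3 - <<'E'
from h import *
D=MAG*0+[640.9,26.8]
T=cv2.imread('pics/g_top.png');S=cv2.imread('pics/g_side.png')
for n,i in(('top',T),('side',S)):
    for c,a in blobs(i,(105,150,60),(130,255,255),100): print(n,c,a,'flange@9.5',world(n,c,9.5)[0])
for c,a in blobs(T,(10,120,80),(28,255,255),200): print('disc@80',world('top',c,80)[0])
m=blobs(S[210:270,275:335],(0,0,150),(180,90,255),10); print('side knob',[(c+[275,210],a,world('side',c+[275,210],24)[0]) for c,a in m])
m=blobs(T[185:220,270:300],(0,0,150),(180,90,255),10); print('top knob',[(c+[270,185],a,world('top',c+[270,185],36)[0]) for c,a in m])
C=np.array([528.8,180.5])
arm.command_gripper(0,40); go(C,200); lin(C,160,80); st('above')
print(lin(C,142,20,14)); st('pressed'); cv2.imwrite('pics/h.png',cv2.resize(arm.get_image('side')[150:250,180:300],None,fx=4,fy=4)); arm.dwell(.4)
lin(C,200,60); st('up')
E
```

```text
top [285.7 202.4] 488 flange@9.5 [637.4  25.1   9.5]
side [297.8 252.3] 358 flange@9.5 [636.9  17.3   9.5]
side [251.3 264.1] 365 flange@9.5 [518.9  15.2   9.5]
disc@80 [510.7   4.1  80. ]
side knob [(array([306.6, 236. ]), np.int32(2907), array([674.1,  51.9,  24. ]))]
top knob [(array([286. , 200.5]), np.int32(54), array([638.4,  25. ,  36. ]))]
above t 60.7 tcp [528.7 180.4 159.8] F [0.8 0.4 0.9] w 0.3 gf 0.0
True
pressed t 61.4 tcp [529.3 180.6 147.5] F [-3.  -0.1  7.1] w 0.8 gf 3.3
up t 62.9 tcp [528.5 180.4 199.4] F [ 0.1 -0.1  0.2] w 0.1 gf 0.0
```

View pics/h.png

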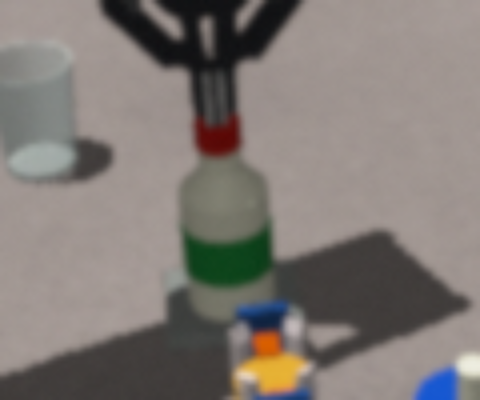

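The picture shows the fingers on the cap with it pressed down. I'll press once more, a bit harder, to be certain of full travel, then refit the cover where it was first picked up.

```bash
python3 - <<'E'
from h import *
C=np.array([528.8,180.5]); D=np.array([640.9,26.8]); K=np.array([512.,6.])
lin(C,158,80); print(lin(C,143,20,28)); st('pressed'); arm.dwell(.4); st('held')
lin(C,200,60); lin(C,240)
go(D,200); arm.command_gripper(45); lin(D,60); lin(D,14.5,60,8); st('at knob')
arm.command_gripper(10,40); st('grip'); lin(D,180); lin(K,180); lin(K,125,80); st('over')
print(lin(K,108.5,15,6)); st('seated')
arm.command_gripper(45); st('rel'); lin(K,180,80); go(PARK,240); arm.dwell(.3)
for n in('top','side'): cv2.imwrite(f'pics/i_{n}.png',arm.get_image(n))
T=cv2.imread('pics/i_top.png');S=cv2.imread('pics/i_side.png')
cv2.imwrite('pics/i.png',np.hstack([cv2.resize(T[190:290,200:330],None,fx=3,fy=3),cv2.resize(S[160:260,190:320],None,fx=3,fy=3)]))
for n,i in(('top',T),('side',S)): print(n,[(c,a) for c,a in blobs(i,(105,150,60),(130,255,255),100)])
E
```

```text
False
pressed t 64.5 tcp [529.5 180.7 146.9] F [-8.2 -3.4 16.7] w -0.1 gf 8.9
held t 64.9 tcp [529.5 180.6 146.9] F [-8.5 -2.6 17.1] w -0.4 gf 8.9
at knob t 70.3 tcp [641.3  26.8  14.8] F [ 0.9  0.2 -0.1] w 45.1 gf 0.0
grip t 70.6 tcp [641.6  26.8  15.3] F [0.7 0.  2.4] w 18.3 gf 39.4
over t 74.7 tcp [512.4   6.  125.4] F [-0.7 -0.2 -0.7] w 18.5 gf 39.2
True
seated t 75.6 tcp [511.9   6.  112.1] F [-1.6  0.9  4.5] w 18.3 gf 39.7
rel t 76.0 tcp [510.8   6.1 110.6] F [ 0.3  0.2 -0.9] w 45.3 gf 0.0
top [(array([294.5, 251.5]), np.int32(689))]
side [(array([246.4, 236.7]), np.int32(435)), (array([251.2, 263.7]), np.int32(377))]
```

View pics/i.png

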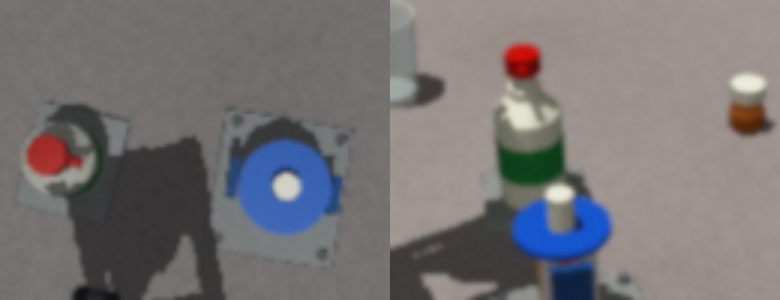

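The cover sits level on the mouth, with its flange centroid at (294.5,251.5) against (294.5,251.2) at the start. The cap is back up and the discs are inside, so I'm handing in.

```bash
python3 -c "
from station import arm
print(arm.hand_in())"
```

```text
the job is handed in; nothing more can be done
None
```

The job is handed in, though no verdict came back: all four discs are loaded under the pawls, the cap was then pressed fully down (twice, the second time to be sure) and came back up, the cover is back on the mouth, and the robot never went near the beaker, dish or jar.

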